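# Put the socket set back in its foam nests

### The job

Put the socket set away: set each of the three sockets down into the round foam recess cut for its size (small to small, medium to medium, large to large) and lay the extension bar in the long recess. The sockets must stand upright, hex opening up, and all four pieces must sit fully down on the yellow floor of their own nests when you let go.

Things in the scene. Friction and masses are not known exactly. Their poses are not given: they have to be found in the camera images.
- socket_small: The small of three bright steel hex sockets: an upright cylinder 26 mm in diameter and 60 mm tall with a black hexagonal opening drawn in its top (solid to the fingers). Stands loose on the bench. Origin: centre of its underside; z points up out of the hex opening. Its grip from above is across the diameter near the top.
- socket_medium: The medium of three bright steel hex sockets: an upright cylinder 40 mm in diameter and 56 mm tall with a black hexagonal opening drawn in its top (solid to the fingers). Stands loose on the bench. Origin: centre of its underside; z points up out of the hex opening. Its grip from above is across the diameter near the top.
- socket_large: The large of three bright steel hex sockets: an upright cylinder 54 mm in diameter and 60 mm tall with a black hexagonal opening drawn in its top (solid to the fingers). Stands loose on the bench. Origin: centre of its underside; z points up out of the hex opening. Its grip from above is across the diameter near the top.
- bar: Steel socket extension bar lying flat, 130 mm long overall along its x axis: a 22 mm square shank over the middle 90 mm, a 22 mm round collar over the last 20 mm at its -x end, a thinner 13 mm square drive tang over the last 20 mm at its +x end. Loose. Origin: middle of its length, on its axis, 11 mm above what it lies on. Balanced within 15 mm of the origin; take it from above across the shank.
- nest_small: Fixed foam nest for the small socket: a square slab 90 x 90 mm, 16 mm high, black on top with one round recess 42 mm in diameter at its centre, 6 mm deep, with a yellow floor. Origin: centre of the slab underside on the bench; the recess floor is 10 mm above it and the slab top 16 mm above it. It is the smallest of the three round recesses.
- nest_medium: Fixed foam nest for the medium socket: a square slab 90 x 90 mm, 16 mm high, black on top with one round recess 56 mm in diameter at its centre, 6 mm deep, with a yellow floor. Origin: centre of the slab underside on the bench; the recess floor is 10 mm above it and the slab top 16 mm above it. It is the middle-sized of the three round recesses.
- nest_large: Fixed foam nest for the large socket: a square slab 90 x 90 mm, 16 mm high, black on top with one round recess 70 mm in diameter at its centre, 6 mm deep, with a yellow floor. Origin: centre of the slab underside on the bench; the recess floor is 10 mm above it and the slab top 16 mm above it. It is the largest of the three round recesses.
- nest_bar: Fixed foam nest for the extension bar: a slab 174 mm (its x axis) by 66 mm (y), 16 mm high, black on top with one rectangular recess 146 x 38 mm at its centre, long along x, 6 mm deep, with a yellow floor. Origin: centre of the slab underside on the bench; the recess floor is 10 mm above it and the slab top 16 mm above it. The bar may lie either way round.
Not all that is in view belongs to the job. What is shaped like the socket_medium but pink is not meant. Leave any orange look-alike of the socket_small alone.

How it is judged:
By the outcome, as a careful person would: the job done as asked, in the order asked, and still so for the second after the job is handed in, with the robot touching nothing.
It also fails if it takes over 90 s, if anything falls off the work surface, if the arm or the gripper's body presses on something with over 40 N, if the wrist force passes 120 N, or if a joint passes its speed limit or range.

### The arm

A 6-joint arm with a two-finger parallel gripper is mounted at the origin on the work surface. World frame = base frame: x ahead of the robot, y to its left, z up, the work surface at z = 0. Lengths are in m, angles in rad, forces in N, time in s.
With the tool pointing down it reaches from about 0.325 to 0.9 m from the base axis. Payload 6.1 kg.
Tool frame: the origin (TCP) lies at the very end of the fingers, on their centre line; the grasp point (between the pads) lies 19 mm behind it; z points along the fingers, y is the line along which they close (so a half turn about z gives the same grasp; the last joint's range is limited). The gripper opens to 85 mm and grips with 20 to 120 N. Pads are 22 mm wide; open, the fingers measure 114 mm over their backs; the gripper's body (76 mm by 85 mm) begins 54 mm behind the grasp point. The pads swing forward as they close: fully open they stand 13 mm farther back than shut.
Start: joints at [1.143, 0.22, 1.526, -0, 1.395, -0.126], TCP at [0.186, 0.597, 0.231] pointing down, gripper open.
Joint ranges: [-2.98, 2.98], [-0.91, 2.08], [0.09, 2.57], [-1.24, 4.39], [0.2, 2.65], [-2.68, 2.68]. Speed limits (rad/s): [2.57, 2.57, 3.01, 3.14, 3.14, 3.14].

### API

Orientations are given as a rotation vector (axis times angle).
In Python, from bench import arm, vision, spotter gives the robot as it stands. The module is installed in compiled form; this text tells all that it offers.
- The arm moves only by the tool arm_command, never from a script. Its argument "deltas" is a list of rows, each a list of 2 entries, a list of its own where there are three numbers: the shift along the tool's x, y, z in units of 0.3 m (1.0 is 0.3 m), then the turn about the tool's z in units of pi rad (1.0 is pi rad). A call has 1 to 12 rows; each row is the pose to reach, as a shift and turn from the pose commanded when the call began, along the tool's axes at that moment, turning the shorter way round; what a row does not reach only later rows make up. A row lasts 1/10 s, in which the tool goes at most 50 mm and 8.59 degrees, less where a joint would pass 70% of its speed; a pose out of reach is approached as far as the arm can. A call with a number of a shift or a turn outside -1 to 1 is refused whole. A call with a gripper value outside its range is refused whole. "jaw" is the opening, from 0 (shut) to 1 (fully open), set as the call begins (left out, the last holds). The fingers move at their own pace and stop on an object; the grip force is fixed at half the most. Time passes only in rows, so rows that repeat a pose let the fingers close. It gives the time, the measured TCP pose, the force, the opening and the grip force at its end, in the units of the state.
- arm.read_state(): the state, without advancing time (a new reading comes with each control period).
- vision.grab_frame(name): name is "side" or "top"; returns a dict with "frame" (480x640x3 uint8, red, green, blue), "mtx" (3x3 intrinsics, pixels), "rvec" (rotation vector, rad) and "tvec" (3), from world to camera coordinates, as OpenCV has them. Camera axes: x right, y down, z forward; pixel columns grow to the right and rows downward; lengths in m; the calibration is good to about 2 mm. A picture is of the moment at which its call begins. There is no depth.
- arm.job_done(): hands the job in; it is judged then, once.
Trained networks look in a picture, given as the dict that the camera call returned (one of the last four; its "shot" number tells which), for a name from the list of things; names that differ only in an ending like _2 or _b are one class to them, and where a whole thing is asked for, a point or a joint stands for the part that bears it (a point fixed in the world has none). Each returns a list of dicts, best first, with "score" (0 to 1); they miss things now and then, are a little off and sometimes report something else, mostly with a low value. They report only what shows in the picture. A call takes as long as a camera call. They do not tell look-alikes from the thing itself.
- spotter.find_in(query, picture): "centre" ([column, row] in pixels, amid what is visible of it).
- spotter.cut_out(query, picture): "pixels" (480x640 bool, what is visible of it) and "centre" ([column, row] in pixels, amid what is visible of it).
- spotter.landmark_of(query, picture): "centre" ([column, row] in pixels: a listed point, or the origin of a listed thing).
The state is a dict: "t": time; "qpos": joint angles; "joint_vel": joint speeds; "joint_torque": joint torques, N m; "tool_pos": TCP position; "orientation": TCP orientation; "wrist_force": force on the tool from outside, world axes, zero at the start; "wrist_torque": the same for the moment, N m; "width": opening from 0.0 (shut) to 1.0 (fully open); "finger_force": force on a finger pad.
Only numpy, scipy, OpenCV 4.12 (cv2) and the standard library are available. Lean on these libraries where they do the work, as an engineer would, in place of code of your own. Each camera call takes 0.05 s, during which the arm holds its last target. There are 200 camera calls.

## Working session

There is one attempt and no reset: what is moved stays moved. The work goes in short steps, Python scripts to look and compute and a tool call to move; the robot and the scene stay as the last step left them, time stands still between calls to the robot, and variables do not carry over. Pictures are saved under pics/ and viewed, at most 14 in all, crops included, and the job is handed in when it is done.

Besides the shell and the picture viewer there is one more tool, called after "Request:" by a JSON object that holds its "name" and its "arguments". arm_command: Moves the arm, as the interface text tells. Shifts and turns lie within -1 to 1; 1 stands for 0.3 m of shift or pi rad of turn. Its arguments: {"type":"object","properties":{"deltas":{"type":"array"},"jaw":{"type":"number"}},"required":["deltas"]}

```bash
mkdir -p pics; cat > h.py <<'E'
import numpy as np, cv2
from bench import arm, vision, spotter
def ray(p,uv):
    n=cv2.undistortPoints(np.array([[uv]],float),p["mtx"],None)[0,0]
    R=cv2.Rodrigues(np.array(p["rvec"],float))[0]; t=np.array(p["tvec"],float).ravel()
    return -R.T@t, R.T@np.array([n[0],n[1],1.])
def at(p,uv,z):
    c,d=ray(p,uv); return (c+d*(z-c[2])/d[2])[:2]
def px(p,X):
    return cv2.projectPoints(np.array([X],float),np.array(p["rvec"],float),np.array(p["tvec"],float),p["mtx"],None)[0].reshape(2)
def save(f,n): cv2.imwrite("pics/"+n,f[:,:,::-1])
E
python3 - <<'E'
from h import *
s=arm.read_state(); print(s["tool_pos"],s["orientation"],s["t"])
T=vision.grab_frame("top"); S=vision.grab_frame("side")
save(T["frame"],"t0.png"); save(S["frame"],"s0.png")
np.set_printoptions(precision=4,suppress=True)
print(ray(T,(320,240)),ray(S,(320,240)))
for q,z in [("socket_small",0),("socket_medium",0),("socket_large",0),("bar",.011),("nest_small",0),("nest_medium",0),("nest_large",0),("nest_bar",0)]:
  for n,p in (("T",T),("S",S)):
    print(q,n,[(round(r["score"],2),np.round(r["centre"]),at(p,r["centre"],z)) for r in spotter.landmark_of(q,p)[:4]])
E
```

```text
[0.18549881 0.59620421 0.23019397] [-4.72137582e-01 -3.10536257e+00  2.96328672e-03] 0.0
(array([0.3678, 0.0046, 1.4409]), array([ 0.1044, -0.0062, -0.9946])) (array([0.1841, 0.9431, 0.9637]), array([ 0.2469, -0.7023, -0.6678]))
socket_small T [(0.7, array([222., 280.]), array([0.4111, 0.2425])), (0.66, array([205., 306.]), array([0.3443, 0.2854]))]
socket_small S [(0.81, array([329., 354.]), array([0.4104, 0.2381])), (0.63, array([352., 382.]), array([0.3465, 0.2846]))]
socket_medium T [(0.65, array([426., 302.]), array([ 0.3667, -0.2777]))]
socket_medium S [(0.86, array([416., 206.]), array([ 0.3573, -0.2758])), (0.84, array([386., 204.]), array([ 0.4307, -0.2583]))]
socket_large T [(0.68, array([356., 271.]), array([ 0.4407, -0.0977]))]
socket_large S [(0.9, array([359., 241.]), array([ 0.4526, -0.0982])), (0.69, array([384., 202.]), array([ 0.4365, -0.2622])), (0.25, array([248., 399.]), array([0.514 , 0.3872]))]
bar T [(0.75, array([286., 268.]), array([0.4455, 0.0815]))]
bar S [(0.89, array([335., 290.]), array([0.4502, 0.0816]))]
nest_small T [(0.67, array([378., 190.]), array([ 0.6522, -0.1535]))]
nest_small S [(0.68, array([284., 212.]), array([ 0.6614, -0.1373]))]
nest_medium T [(0.68, array([168., 238.]), array([0.5146, 0.3877]))]
nest_medium S [(0.87, array([251., 401.]), array([0.5084, 0.3892])), (0.24, array([363., 165.]), array([ 0.536 , -0.4019]))]
nest_large T [(0.8, array([266., 188.]), array([0.6525, 0.1393]))]
nest_large S [(0.93, array([233., 286.]), array([0.666 , 0.1372]))]
nest_bar T [(0.69, array([474., 241.]), array([ 0.5255, -0.4025]))]
nest_bar S [(0.79, array([363., 164.]), array([ 0.5373, -0.407 ]))]
```

View pics/t0.png

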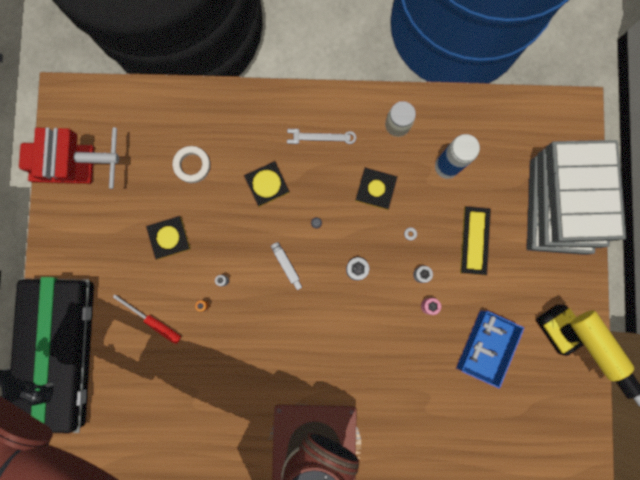

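View pics/s0.png

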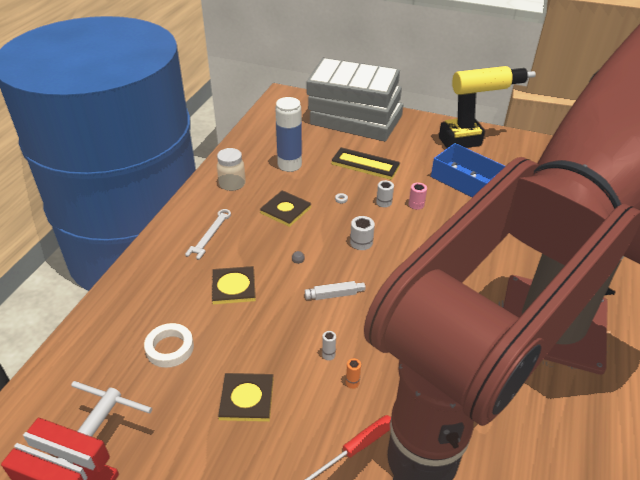

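Top view: small steel (221,280) vs orange look-alike (201,306); medium steel (424,274) vs pink (432,306); large (358,268); bar (286,267); nests small (377,188), medium (168,238), large (266,184), bar (476,240). I choose the steel ones. Next I refine the poses with masks and check one crop.

```bash
cat >> h.py <<'E'
from scipy.optimize import least_squares
def cyl(x,y,r,h,z0=0):
    a=np.linspace(0,2*np.pi,40); c=np.c_[x+r*np.cos(a),y+r*np.sin(a)]
    return np.vstack([np.c_[c,0*a+z0],np.c_[c,0*a+z0+h]])
def box(x,y,yaw,l,w,z0,z1):
    c,s=np.cos(yaw),np.sin(yaw)
    return np.array([[x+c*i-s*j,y+s*i+c*j,z] for i in(-l/2,l/2) for j in(-w/2,w/2) for z in(z0,z1)])
def cen(p,P):
    q=cv2.projectPoints(P,np.array(p["rvec"],float),np.array(p["tvec"],float),p["mtx"],None)[0].astype(np.float32)
    m=cv2.moments(cv2.convexHull(q)); return np.array([m["m10"],m["m01"]])/m["m00"]
def maskcen(m):
    r,c=np.nonzero(m); return np.array([c.mean(),r.mean()])
def fit(p,uv,f,x0):
    return least_squares(lambda v:cen(p,f(*v))-uv,x0,x_scale=.01,diff_step=1e-3).x
DIM={"socket_small":(.013,.06),"socket_medium":(.02,.056),"socket_large":(.027,.06)}
E
python3 - <<'E'
from h import *
np.set_printoptions(precision=4,suppress=True)
T=vision.grab_frame("top"); S=vision.grab_frame("side")
near={"socket_small":(.411,.24),"socket_medium":(.436,-.26),"socket_large":(.447,-.098),"bar":(.448,.0815)}
for n,x0 in near.items():
  for k,p in (("T",T),("S",S)):
    f=(lambda x,y:cyl(x,y,*DIM[n])) if n in DIM else (lambda x,y:box(x,y,0.3,.13,.022,0,.022))
    e=px(p,(*x0,.03))
    for r in spotter.cut_out(n,p):
      if np.hypot(*(r["centre"]-e))>25: continue
      m=r["pixels"]; uv=maskcen(m)
      print(n,k,round(r["score"],2),m.sum(),uv,fit(p,uv,f,x0))
      if n=="bar":
        q=np.argwhere(m)[:,::-1]; w=np.array([at(p,a,.013) for a in q]); d=np.linalg.svd(w-w.mean(0))[2][0]; print(" yaw",np.arctan(d[1]/d[0]), w.mean(0))
for k,p in (("T",T),("S",S)):
  h=cv2.cvtColor(p["frame"],cv2.COLOR_RGB2HSV); y=cv2.inRange(h,(24,130,120),(34,255,255))
  for n,x0 in {"nest_small":(.657,-.145),"nest_medium":(.511,.388),"nest_large":(.66,.138),"nest_bar":(.531,-.405)}.items():
    u,v=px(p,(*x0,.01)).astype(int); m=np.zeros_like(y); m[v-45:v+45,u-45:u+45]=y[v-45:v+45,u-45:u+45]
    nl,lab,st,ce=cv2.connectedComponentsWithStats(m); i=1+st[1:,4].argmax()
    q=np.argwhere(lab==i)[:,::-1].astype(float); w=np.array([at(p,a,.01) for a in q]); d=np.linalg.svd(w-w.mean(0))[2][0]
    print(n,k,st[i,4],w.mean(0),np.arctan(d[1]/d[0]) if n=="nest_bar" else "")
a=cv2.resize(T["frame"][225:325,190:310],None,fx=5,fy=5,interpolation=2)[:,:400];b=cv2.resize(T["frame"][225:325,370:450],None,fx=5,fy=5,interpolation=2)
save(np.hstack([a,b]),"c1.png")
E
```

```text
socket_small S 0.74 356 [328.8792 345.1854] [0.4096 0.2408]
socket_medium T 0.84 265 [422.4264 273.9434] [ 0.436  -0.2635]
socket_medium S 0.78 423 [384.8061 192.721 ] [ 0.4383 -0.2655]
socket_large T 0.67 395 [357.0101 268.8076] [ 0.4448 -0.0982]
socket_large S 0.95 735 [362.0707 232.5034] [ 0.4467 -0.0975]
bar T 0.79 354 [285.9859 264.9831] [0.4519 0.0808]
 yaw 0.5445787095149943 [0.4519 0.0808]
bar S 0.63 783 [334.3538 289.8519] [0.453  0.0809]
 yaw 0.5489656540687908 [0.4522 0.0826]
nest_small T 233 [ 0.6572 -0.1463] 
nest_medium T 409 [0.5168 0.3855] 
nest_large T 611 [0.6625 0.1382] 
nest_bar T 904 [ 0.5268 -0.4039] -0.0610214069989239
nest_small S 105 [ 0.6609 -0.1481] 
nest_medium S 561 [0.5183 0.3855] 
nest_large S 517 [0.6653 0.1378] 
nest_bar S 320 [ 0.5296 -0.4063] -0.07003960408292012
```

View pics/c1.png

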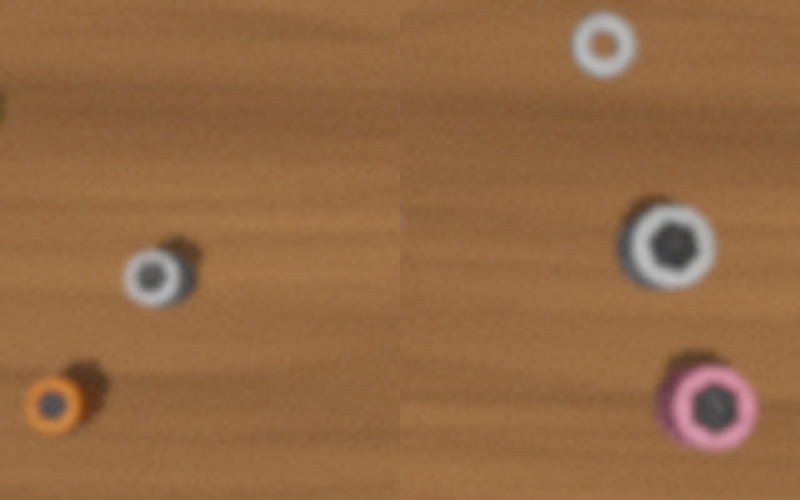

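Crop confirms: steel small at left-centre (orange is lower left), steel medium right-centre (pink below it).

```bash
cat > go.py <<'E'
import sys; from h import *
from scipy.spatial.transform import Rotation as Ro
# args: x y z [yaw of tool y]
a=[float(v) for v in sys.argv[1:]]; s=arm.read_state(); R=Ro.from_rotvec(s["orientation"]).as_matrix()
d=R.T@(np.array(a[:3])-s["tool_pos"]); yaw=np.arctan2(R[1,1],R[0,1])
t=0 if len(a)<4 else (yaw-a[3]+np.pi/2)%np.pi-np.pi/2
print("t",s["t"],"yaw",round(yaw,3),"xyz",np.round(s["tool_pos"],4),"shift",np.round(d/.3,3),"turn",round(t/np.pi,3),"w",round(s["width"],3),"F",np.round(s["wrist_force"],1),"q6",round(s["qpos"][5],2))
E
python3 - <<'E'
from h import *
T=vision.grab_frame("top"); print(at(T,(220.4,280.4),.06))
S=vision.grab_frame("side"); f=T["frame"]
save(np.hstack([cv2.resize(f[235:300,260:310],(400,520),interpolation=2),cv2.resize(S["frame"][265:317,300:370],(400,520),interpolation=2)]),"bar.png")
E
python3 go.py .410 .241 .12; python3 go.py .410 .241 .025
```

```text
[0.40767372 0.23769096]
t 1.5 yaw 1.269 xyz [0.1858 0.5967 0.2313] shift [-1.066 -0.91   0.371] turn 0.0 w 0.999 F [-0.4  0.  -0.9] q6 -0.13
t 1.5 yaw 1.269 xyz [0.1858 0.5967 0.2313] shift [-1.066 -0.91   0.688] turn 0.0 w 0.999 F [-0.4  0.  -0.9] q6 -0.13
```

View pics/bar.png

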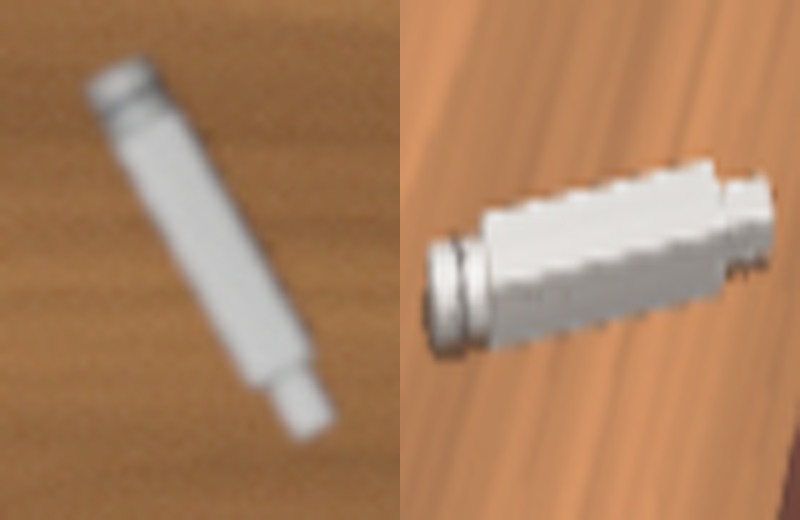

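The crop shows the bar's collar at the far (+x,+y) end and its tang at the near end, so the bar origin is about (0.449,0.079).

Request:
{"name": "arm_command", "arguments": {"deltas": [[[-0.95,-0.85,0.3],0],[[-0.95,-0.85,0.3],0],[[-0.95,-0.85,0.3],0],[[-0.95,-0.85,0.3],0],[[-0.95,-0.85,0.3],0],[[-0.95,-0.85,0.3],0],[[-0.95,-0.85,0.3],0],[[-0.95,-0.85,0.3],0],[[-0.95,-0.85,0.3],0],[[-0.95,-0.85,0.3],0],[[-0.95,-0.85,0.3],0]], "jaw": 0.65}}

```text
t: 2.6
tool_pos: [0.382, 0.2695, 0.1418]
orientation: [0.471, 3.106, 0.001]
wrist_force: [-0.5, 0.3, 0.4]
width: 0.651
finger_force: 0.0
```

```bash
python3 go.py .409 .240 .025
```

```text
t 2.6 yaw 1.27 xyz [0.382  0.2695 0.1418] shift [-0.115 -0.067  0.389] turn 0.0 w 0.651 F [-0.5  0.3  0.4] q6 -0.82
```

Request:
{"name": "arm_command", "arguments": {"deltas": [[[-0.115,-0.067,0.1],0],[[-0.115,-0.067,0.2],0],[[-0.115,-0.067,0.3],0],[[-0.115,-0.067,0.389],0],[[-0.115,-0.067,0.389],0],[[-0.115,-0.067,0.389],0]]}}

```text
t: 3.2
tool_pos: [0.4086, 0.2402, 0.025]
orientation: [-0.469, -3.106, 0.0]
wrist_force: [0.0, 0.7, 1.3]
width: 0.646
finger_force: 0.0
```

Request:
{"name": "arm_command", "arguments": {"deltas": [[[0,0,0],0],[[0,0,0],0],[[0,0,0],0],[[0,0,0],0],[[0,0,0],0],[[0,0,0],0],[[0,0,0],0],[[0,0,0],0]], "jaw": 0}}

```text
t: 4.0
tool_pos: [0.4105, 0.24, 0.0266]
orientation: [0.472, 3.103, 0.003]
wrist_force: [-0.7, 0.8, 7.0]
width: 0.29
finger_force: 58.6
```

Request:
{"name": "arm_command", "arguments": {"deltas": [[[0,0,-0.1],0],[[0,0,-0.25],0],[[0,0,-0.4],0],[[0,0,-0.4],0],[[0,0,-0.4],0]]}}

```text
t: 4.5
tool_pos: [0.4102, 0.2395, 0.1465]
orientation: [0.472, 3.102, 0.003]
wrist_force: [0.2, -0.1, -1.7]
width: 0.288
finger_force: 59.0
```

```bash
python3 go.py .659 -.147 .14; python3 - <<'E'
from h import *
S=vision.grab_frame("side"); T=vision.grab_frame("top");save(S["frame"],"s1.png")
E
```

```text
t 4.5 yaw 1.269 xyz [0.4102 0.2395 0.1465] shift [-1.175 -0.984  0.023] turn 0.0 w 0.288 F [ 0.2 -0.1 -1.7] q6 -0.91
```

View pics/s1.png

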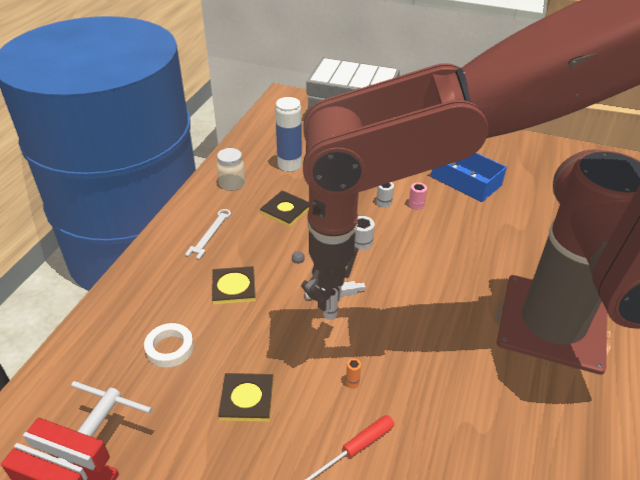

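The small socket (330,312) is held upright and the orange one is untouched.

Request:
{"name": "arm_command", "arguments": {"deltas": [[[-0.95,-0.9,0],0],[[-0.95,-0.9,0],0],[[-0.95,-0.9,0],0],[[-0.95,-0.9,0],0],[[-0.95,-0.9,0],0],[[-0.95,-0.9,0],0],[[-0.95,-0.9,0],0],[[-0.95,-0.9,0],0],[[-0.95,-0.9,0],0],[[-0.95,-0.9,0],0],[[-0.95,-0.9,0],0]]}}

```text
t: 5.7
tool_pos: [0.5995, -0.1022, 0.1428]
orientation: [-0.471, -3.102, -0.001]
wrist_force: [0.5, 0.2, -0.5]
width: 0.289
finger_force: 59.2
```

```bash
python3 go.py .658 -.147 .0365 1.27; python3 -c "
from h import *
S=vision.grab_frame('side');r=[(x['score'],x['centre']) for x in spotter.landmark_of('socket_small',S)];print(r)"
```

```text
t 5.7 yaw 1.269 xyz [ 0.5995 -0.1022  0.1428] shift [-0.232 -0.085  0.353] turn -0.0 w 0.289 F [ 0.5  0.2 -0.5] q6 -1.57
[(0.54, [352.5, 379.9]), (0.45, [301.4, 183.9])]
```

Request:
{"name": "arm_command", "arguments": {"deltas": [[[-0.232,-0.085,0.1],0],[[-0.232,-0.085,0.1],0],[[-0.232,-0.085,0.2],0],[[-0.232,-0.085,0.25],0],[[-0.232,-0.085,0.25],0],[[-0.232,-0.085,0.25],0]]}}

```text
t: 6.4
tool_pos: [0.6594, -0.1474, 0.0698]
orientation: [-0.47, -3.105, -0.0]
wrist_force: [0.4, 0.2, -1.3]
width: 0.287
finger_force: 59.1
```

```bash
python3 go.py .658 -.147 .037
```

```text
t 6.4 yaw 1.27 xyz [ 0.6594 -0.1474  0.0698] shift [ 0.005 -0.     0.109] turn 0.0 w 0.287 F [ 0.4  0.2 -1.3] q6 -1.61
```

Request:
{"name": "arm_command", "arguments": {"deltas": [[[0,0,0.05],0],[[0,0,0.08],0],[[0,0,0.1],0],[[0,0,0.108],0],[[0,0,0.112],0],[[0,0,0.112],0]]}}

```text
t: 7.0
tool_pos: [0.6598, -0.1484, 0.0367]
orientation: [-0.472, -3.106, -0.0]
wrist_force: [-2.2, 0.3, 3.9]
width: 0.292
finger_force: 59.6
```

```bash
python3 go.py .659 -.147 .0365; python3 -c "
from h import *
S=vision.grab_frame('side');save(cv2.resize(S['frame'][140:260,220:380],(640,480),interpolation=2),'p1.png')"
```

```text
t 7.0 yaw 1.269 xyz [ 0.6598 -0.1484  0.0367] shift [0.004 0.004 0.001] turn 0.0 w 0.292 F [-2.2  0.3  3.9] q6 -1.61
```

View pics/p1.png

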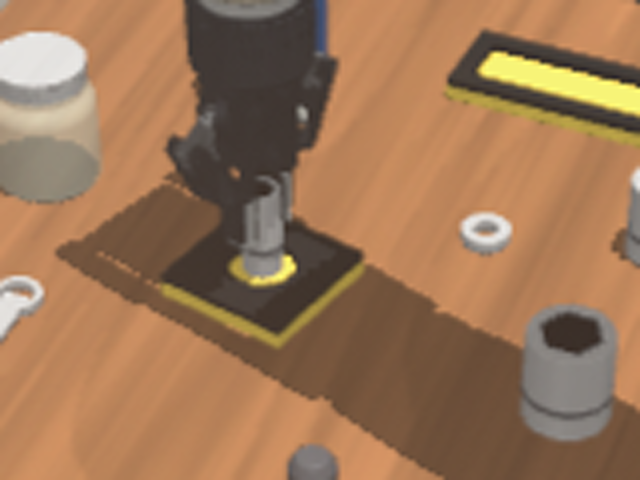

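The small socket stands centred in its recess (crop 262,265), with contact force felt. I release and lift.

Request:
{"name": "arm_command", "arguments": {"deltas": [[[0,0,0],0],[[0,0,0],0],[[0,0,0],0],[[0,0,-0.1],0],[[0,0,-0.25],0],[[0,0,-0.4],0],[[0,0,-0.4],0],[[0,0,-0.4],0]], "jaw": 0.65}}

```text
t: 7.85
tool_pos: [0.661, -0.1489, 0.1582]
orientation: [0.472, 3.102, -0.001]
wrist_force: [0.3, 0.2, 0.2]
width: 0.651
finger_force: 0.0
```

```bash
python3 go.py .437 -.2645 .13
```

```text
t 7.85 yaw 1.269 xyz [ 0.661  -0.1489  0.1582] shift [ 0.599 -0.59   0.091] turn 0.0 w 0.651 F [0.3 0.2 0.2] q6 -1.61
```

Request:
{"name": "arm_command", "arguments": {"deltas": [[[0.599,-0.59,0.09],0],[[0.599,-0.59,0.09],0],[[0.599,-0.59,0.09],0],[[0.599,-0.59,0.09],0],[[0.599,-0.59,0.09],0],[[0.599,-0.59,0.09],0],[[0.599,-0.59,0.09],0],[[0.599,-0.59,0.09],0],[[0.599,-0.59,0.09],0]], "jaw": 0.75}}

```text
t: 8.75
tool_pos: [0.4366, -0.2634, 0.1288]
orientation: [-0.47, -3.106, -0.001]
wrist_force: [0.3, -0.1, 0.3]
width: 0.749
finger_force: 0.0
```

```bash
python3 go.py .437 -.2645 .022
```

```text
t 8.75 yaw 1.27 xyz [ 0.4366 -0.2634  0.1288] shift [-0.002 -0.003  0.356] turn 0.0 w 0.749 F [ 0.3 -0.1  0.3] q6 -1.97
```

Request:
{"name": "arm_command", "arguments": {"deltas": [[[-0.002,-0.003,0.1],0],[[-0.002,-0.003,0.2],0],[[-0.002,-0.003,0.3],0],[[-0.002,-0.003,0.356],0],[[-0.002,-0.003,0.356],0]]}}

```text
t: 9.25
tool_pos: [0.4349, -0.2627, 0.0193]
orientation: [-0.469, -3.101, -0.005]
wrist_force: [-0.6, 0.9, 0.5]
width: 0.753
finger_force: 0.0
```

Request:
{"name": "arm_command", "arguments": {"deltas": [[[0,0,0],0],[[0,0,0],0],[[0,0,0],0],[[0,0,0],0],[[0,0,0],0],[[0,0,0],0],[[0,0,0],0]], "jaw": 0}}

```text
t: 9.95
tool_pos: [0.4372, -0.2658, 0.0237]
orientation: [0.472, 3.103, -0.002]
wrist_force: [1.2, 1.7, 6.9]
width: 0.454
finger_force: 60.4
```

Request:
{"name": "arm_command", "arguments": {"deltas": [[[0,0,-0.1],0],[[0,0,-0.25],0],[[0,0,-0.4],0],[[0,0,-0.4],0],[[0,0,-0.4],0]]}}

```text
t: 10.45
tool_pos: [0.4362, -0.2655, 0.1432]
orientation: [0.472, 3.104, -0.002]
wrist_force: [-0.1, 0.9, -2.8]
width: 0.453
finger_force: 60.7
```

```bash
python3 go.py .517 .3855 .14
```

```text
t 10.45 yaw 1.269 xyz [ 0.4362 -0.2655  0.1432] shift [0.388 2.152 0.007] turn 0.0 w 0.453 F [-0.1  0.9 -2.8] q6 -1.97
```

Request:
{"name": "arm_command", "arguments": {"deltas": [[[0.18,1,0],0],[[0.18,1,0],0],[[0.18,1,0],0],[[0.18,1,0],0],[[0.18,1,0],0],[[0.18,1,0],0],[[0.18,1,0],0]]}}

```text
t: 11.15
tool_pos: [0.4714, 0.0425, 0.1396]
orientation: [-0.463, -3.102, -0.002]
wrist_force: [0.0, -1.3, -2.2]
width: 0.455
finger_force: 61.4
```

Request:
{"name": "arm_command", "arguments": {"deltas": [[[0.18,1,0],0],[[0.18,1,0],0],[[0.18,1,0],0],[[0.18,1,0],0],[[0.18,1,0],0],[[0.18,1,0],0],[[0.18,1,0],0],[[0.18,1,0],0]]}}

```text
t: 11.95
tool_pos: [0.5098, 0.3399, 0.1392]
orientation: [-0.468, -3.103, 0.005]
wrist_force: [-1.0, -1.0, -1.8]
width: 0.451
finger_force: 61.8
```

```bash
python3 go.py .517 .3855 .07
```

```text
t 11.95 yaw 1.271 xyz [0.5098 0.3399 0.1392] shift [0.021 0.153 0.23 ] turn 0.0 w 0.451 F [-1.  -1.  -1.8] q6 -0.81
```

Request:
{"name": "arm_command", "arguments": {"deltas": [[[0.021,0.153,0.05],0],[[0.021,0.153,0.1],0],[[0.021,0.153,0.2],0],[[0.021,0.153,0.23],0],[[0.021,0.153,0.23],0],[[0.021,0.153,0.23],0]]}}

```text
t: 12.55
tool_pos: [0.5192, 0.3846, 0.0737]
orientation: [0.474, 3.106, -0.0]
wrist_force: [0.7, 0.7, -1.4]
width: 0.453
finger_force: 62.2
```

```bash
python3 go.py .5175 .3855 .033
```

```text
t 12.55 yaw 1.268 xyz [0.5192 0.3846 0.0737] shift [0.006 0.001 0.136] turn 0.0 w 0.453 F [ 0.7  0.7 -1.4] q6 -0.75
```

Request:
{"name": "arm_command", "arguments": {"deltas": [[[0.004,0.001,0.05],0],[[0.004,0.001,0.09],0],[[0.004,0.001,0.115],0],[[0.004,0.001,0.125],0],[[0.004,0.001,0.13],0],[[0.004,0.001,0.13],0]]}}

```text
t: 13.15
tool_pos: [0.5178, 0.3864, 0.0342]
orientation: [0.472, 3.106, 0.0]
wrist_force: [-0.4, -0.2, -2.5]
width: 0.454
finger_force: 62.4
```

```bash
python3 go.py .5175 .3855 .033; python3 -c "
from h import *
S=vision.grab_frame('side');save(cv2.resize(S['frame'][325:445,170:330],(640,480),interpolation=2),'p2.png')"
```

```text
t 13.15 yaw 1.269 xyz [0.5178 0.3864 0.0342] shift [ 0.    -0.003  0.004] turn 0.0 w 0.454 F [-0.4 -0.2 -2.5] q6 -0.75
```

View pics/p2.png

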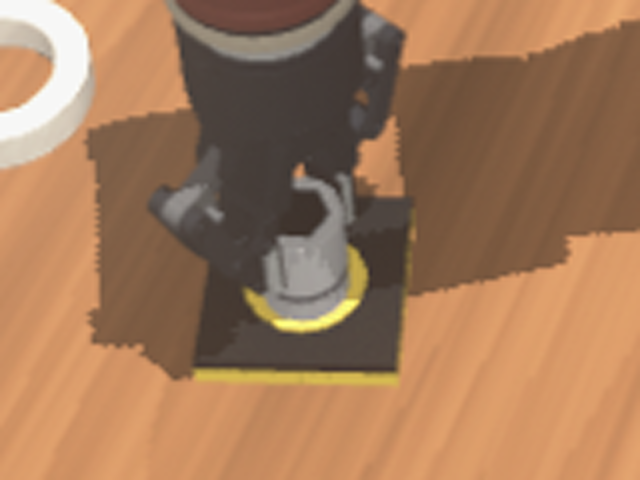

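The medium socket is inside its recess (crop 305,300), not yet in contact, so I lower it a touch.

Request:
{"name": "arm_command", "arguments": {"deltas": [[[0,0,0.004],0],[[0,0,0.008],0],[[0,0,0.008],0]]}}

```text
t: 13.5
tool_pos: [0.5183, 0.3867, 0.0337]
orientation: [0.472, 3.105, 0.001]
wrist_force: [-3.6, -1.1, 7.8]
width: 0.453
finger_force: 63.2
```

Request:
{"name": "arm_command", "arguments": {"deltas": [[[0,0,0],0],[[0,0,0],0],[[0,0,0],0],[[0,0,-0.1],0],[[0,0,-0.25],0],[[0,0,-0.4],0],[[0,0,-0.4],0],[[0,0,-0.4],0]], "jaw": 0.75}}

```text
t: 14.3
tool_pos: [0.5188, 0.3869, 0.1537]
orientation: [0.472, 3.103, 0.004]
wrist_force: [-0.4, -0.5, -0.1]
width: 0.749
finger_force: 0.0
```

Request:
{"name": "arm_command", "arguments": {"deltas": [[[-0.17,-0.95,0],0],[[-0.17,-0.95,0],0],[[-0.17,-0.95,0],0],[[-0.17,-0.95,0],0],[[-0.17,-0.95,0],0],[[-0.17,-0.95,0],0],[[-0.17,-0.95,0],0],[[-0.17,-0.95,0],0]], "jaw": 1}}

```text
t: 15.1
tool_pos: [0.4807, 0.0982, 0.1503]
orientation: [-0.476, -3.103, 0.0]
wrist_force: [0.5, 0.5, -0.7]
width: 0.998
finger_force: 0.0
```

```bash
python3 go.py .446 -.098 .13
```

```text
t 15.1 yaw 1.266 xyz [0.4807 0.0982 0.1503] shift [-0.086 -0.659  0.068] turn 0.0 w 0.998 F [ 0.5  0.5 -0.7] q6 -1.23
```

Request:
{"name": "arm_command", "arguments": {"deltas": [[[-0.086,-0.659,0.06],0],[[-0.086,-0.659,0.06],0],[[-0.086,-0.659,0.06],0],[[-0.086,-0.659,0.06],0],[[-0.086,-0.659,0.06],0],[[-0.086,-0.659,0.06],0],[[-0.086,-0.659,0.06],0]]}}

```text
t: 15.8
tool_pos: [0.4478, -0.0958, 0.1333]
orientation: [-0.47, -3.105, -0.001]
wrist_force: [-0.4, -0.5, -0.0]
width: 0.996
finger_force: 0.0
```

```bash
python3 go.py .446 -.098 .022
```

```text
t 15.8 yaw 1.271 xyz [ 0.4478 -0.0958  0.1333] shift [ 0.003 -0.009  0.371] turn 0.0 w 0.996 F [-0.4 -0.5 -0. ] q6 -1.65
```

Request:
{"name": "arm_command", "arguments": {"deltas": [[[0.002,-0.007,0.1],0],[[0.002,-0.007,0.2],0],[[0.002,-0.007,0.3],0],[[0.002,-0.007,0.37],0],[[0.002,-0.007,0.37],0]]}}

```text
t: 16.3
tool_pos: [0.444, -0.096, 0.0198]
orientation: [-0.466, -3.1, -0.003]
wrist_force: [-0.5, -0.9, -0.9]
width: 1.007
finger_force: 0.0
```

Request:
{"name": "arm_command", "arguments": {"deltas": [[[0,0,0],0],[[0,0,0],0],[[0,0,0],0],[[0,0,0],0],[[0,0,0],0],[[0,0,0],0],[[0,0,0],0]], "jaw": 0}}

```text
t: 17.0
tool_pos: [0.4482, -0.0993, 0.0248]
orientation: [0.472, 3.102, 0.0]
wrist_force: [0.6, 4.9, 7.2]
width: 0.615
finger_force: 63.7
```

Request:
{"name": "arm_command", "arguments": {"deltas": [[[0,0,-0.1],0],[[0,0,-0.25],0],[[0,0,-0.4],0],[[0,0,-0.4],0],[[0,0,-0.4],0]]}}

```text
t: 17.5
tool_pos: [0.4469, -0.0996, 0.1438]
orientation: [0.472, 3.103, -0.001]
wrist_force: [-0.7, 0.1, -4.8]
width: 0.617
finger_force: 65.9
```

```bash
python3 go.py .664 .138 .14
```

```text
t 17.5 yaw 1.269 xyz [ 0.4469 -0.0996  0.1438] shift [-0.455  0.971  0.014] turn 0.0 w 0.617 F [-0.7  0.1 -4.8] q6 -1.66
```

Request:
{"name": "arm_command", "arguments": {"deltas": [[[-0.455,0.971,0],0],[[-0.455,0.971,0],0],[[-0.455,0.971,0],0],[[-0.455,0.971,0],0],[[-0.455,0.971,0],0],[[-0.455,0.971,0],0],[[-0.455,0.971,0],0],[[-0.455,0.971,0.1],0],[[-0.455,0.971,0.2],0],[[-0.455,0.971,0.2],0],[[-0.455,0.971,0.2],0]]}}

```text
t: 18.6
tool_pos: [0.6608, 0.138, 0.0796]
orientation: [-0.472, -3.1, 0.002]
wrist_force: [0.2, -0.8, -2.7]
width: 0.62
finger_force: 65.8
```

```bash
python3 go.py .664 .138 .034
```

```text
t 18.6 yaw 1.269 xyz [0.6608 0.138  0.0796] shift [-0.011  0.004  0.152] turn 0.0 w 0.62 F [ 0.2 -0.8 -2.7] q6 -1.18
```

Request:
{"name": "arm_command", "arguments": {"deltas": [[[-0.005,0.002,0.05],0],[[-0.005,0.002,0.1],0],[[-0.005,0.002,0.13],0],[[-0.005,0.002,0.15],0],[[-0.005,0.002,0.158],0],[[-0.005,0.002,0.158],0]]}}

```text
t: 19.2
tool_pos: [0.665, 0.1384, 0.0355]
orientation: [0.472, 3.106, 0.0]
wrist_force: [0.3, 0.7, -5.1]
width: 0.619
finger_force: 66.5
```

```bash
python3 -c "
from h import *
S=vision.grab_frame('side');save(cv2.resize(S['frame'][210:330,150:310],(640,480),interpolation=2),'p3.png')"; python3 go.py .664 .138 .034
```

```text
t 19.25 yaw 1.269 xyz [0.6654 0.1385 0.0358] shift [ 0.004 -0.003  0.006] turn 0.0 w 0.62 F [-0.4 -0.7 -4.9] q6 -1.18
```

View pics/p3.png

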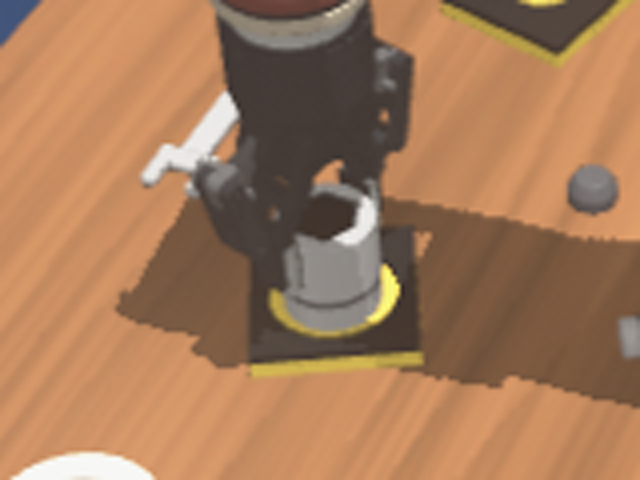

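The large socket is inside its recess (crop 335,310), just above the floor, so I lower it slightly.

Request:
{"name": "arm_command", "arguments": {"deltas": [[[0,0,0.005],0],[[0,0,0.009],0],[[0,0,0.009],0]]}}

```text
t: 19.55
tool_pos: [0.6657, 0.1386, 0.0348]
orientation: [0.472, 3.104, 0.0]
wrist_force: [-4.1, 0.3, 4.7]
width: 0.616
finger_force: 67.3
```

Request:
{"name": "arm_command", "arguments": {"deltas": [[[0,0,0],0],[[0,0,0],0],[[0,0,0],0],[[0,0,0],0],[[0,0,-0.1],0],[[0,0,-0.25],0],[[0,0,-0.4],0],[[0,0,-0.4],0],[[0,0,-0.4],0]], "jaw": 1}}

```text
t: 20.45
tool_pos: [0.6662, 0.1385, 0.1549]
orientation: [0.472, 3.102, 0.002]
wrist_force: [-0.1, 0.2, -0.5]
width: 0.999
finger_force: 0.0
```

```bash
python3 go.py .449 .079 .1 2.118
```

```text
t 20.45 yaw 1.269 xyz [0.6662 0.1385 0.1549] shift [ 0.633 -0.405  0.18 ] turn -0.27 w 0.999 F [-0.1  0.2 -0.5] q6 -1.18
```

Request:
{"name": "arm_command", "arguments": {"deltas": [[[0.633,-0.405,0],-0.27],[[0.633,-0.405,0],-0.27],[[0.633,-0.405,0],-0.27],[[0.633,-0.405,0],-0.27],[[0.633,-0.405,0],-0.27],[[0.633,-0.405,0.1],-0.27],[[0.633,-0.405,0.15],-0.27],[[0.633,-0.405,0.15],-0.27],[[0.633,-0.405,0.15],-0.27]], "jaw": 0.6}}

```text
t: 21.35
tool_pos: [0.4465, 0.0788, 0.1067]
orientation: [0.846, -3.023, -0.001]
wrist_force: [0.7, -0.1, 0.1]
width: 0.601
finger_force: 0.0
```

```bash
python3 go.py .449 .079 .008 2.118
```

```text
t 21.35 yaw 2.117 xyz [0.4465 0.0788 0.1067] shift [-0.008 -0.004  0.329] turn -0.0 w 0.601 F [ 0.7 -0.1  0.1] q6 -2.12
```

Request:
{"name": "arm_command", "arguments": {"deltas": [[[-0.004,-0.002,0.1],0],[[-0.004,-0.002,0.2],0],[[-0.004,-0.002,0.28],0],[[-0.004,-0.002,0.325],0],[[-0.004,-0.002,0.325],0],[[-0.004,-0.002,0.325],0]]}}

```text
t: 21.95
tool_pos: [0.4494, 0.079, 0.0108]
orientation: [-0.848, 3.025, -0.0]
wrist_force: [-0.5, 0.5, 1.1]
width: 0.601
finger_force: 0.0
```

Request:
{"name": "arm_command", "arguments": {"deltas": [[[0,0,0],0],[[0,0,0],0],[[0,0,0],0],[[0,0,0],0],[[0,0,0],0],[[0,0,0],0],[[0,0,0],0],[[0,0,0],0]], "jaw": 0}}

```text
t: 22.75
tool_pos: [0.4501, 0.0791, 0.0117]
orientation: [-0.847, 3.023, -0.001]
wrist_force: [-1.4, 0.7, 6.1]
width: 0.237
finger_force: 59.5
```

Request:
{"name": "arm_command", "arguments": {"deltas": [[[0,0,-0.1],0],[[0,0,-0.25],0],[[0,0,-0.4],0],[[0,0,-0.4],0],[[0,0,-0.4],0]]}}

```text
t: 23.25
tool_pos: [0.4496, 0.079, 0.1314]
orientation: [-0.847, 3.022, -0.001]
wrist_force: [-0.2, -0.6, -3.4]
width: 0.236
finger_force: 59.9
```

```bash
python3 go.py .528 -.405 .1 1.505; python3 -c "
from h import *
S=vision.grab_frame('side');save(cv2.resize(S['frame'][200:350,250:450],(640,480),interpolation=2),'p4.png')"
```

```text
t 23.25 yaw 2.117 xyz [0.4496 0.079  0.1314] shift [ 0.615 -1.514  0.106] turn 0.195 w 0.236 F [-0.2 -0.6 -3.4] q6 -2.12
```

View pics/p4.png

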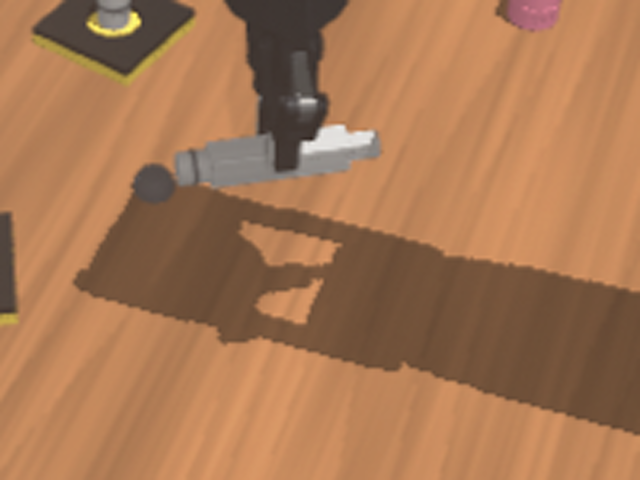

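The bar (crop 280,155) is held level near its middle. I carry it over in two stages.

Request:
{"name": "arm_command", "arguments": {"deltas": [[[0.38,-0.93,0],0.195],[[0.38,-0.93,0],0.195],[[0.38,-0.93,0],0.195],[[0.38,-0.93,0],0.195],[[0.38,-0.93,0],0.195],[[0.38,-0.93,0],0.195],[[0.38,-0.93,0],0.195],[[0.38,-0.93,0],0.195]]}}

```text
t: 24.1
tool_pos: [0.4946, -0.2188, 0.1274]
orientation: [-0.108, -3.135, -0.004]
wrist_force: [0.5, 1.1, -2.8]
width: 0.235
finger_force: 60.3
```

```bash
python3 go.py .528 -.405 .08 1.505
```

```text
t 24.1 yaw 1.502 xyz [ 0.4946 -0.2188  0.1274] shift [-0.155 -0.612  0.156] turn -0.001 w 0.235 F [ 0.5  1.1 -2.8] q6 -2.06
```

Request:
{"name": "arm_command", "arguments": {"deltas": [[[-0.155,-0.612,0],0],[[-0.155,-0.612,0],0],[[-0.155,-0.612,0],0],[[-0.155,-0.612,0],0],[[-0.155,-0.612,0.1],0],[[-0.155,-0.612,0.2],0],[[-0.155,-0.612,0.2],0],[[-0.155,-0.612,0.2],0]]}}

```text
t: 24.9
tool_pos: [0.53, -0.4023, 0.0685]
orientation: [-0.101, -3.137, -0.005]
wrist_force: [0.9, -1.4, -2.3]
width: 0.24
finger_force: 60.5
```

```bash
python3 go.py .528 -.405 .021 1.505;  python3 -c "
from h import *
S=vision.grab_frame('side');T=vision.grab_frame('top');save(np.hstack([cv2.resize(S['frame'][90:210,310:430],(400,400),interpolation=2),cv2.resize(T['frame'][190:290,420:520],(400,400),interpolation=2)]),'p5.png')"
```

```text
t 24.9 yaw 1.506 xyz [ 0.53   -0.4023  0.0685] shift [ 0.005 -0.01   0.158] turn 0.0 w 0.24 F [ 0.9 -1.4 -2.3] q6 -2.27
```

View pics/p5.png

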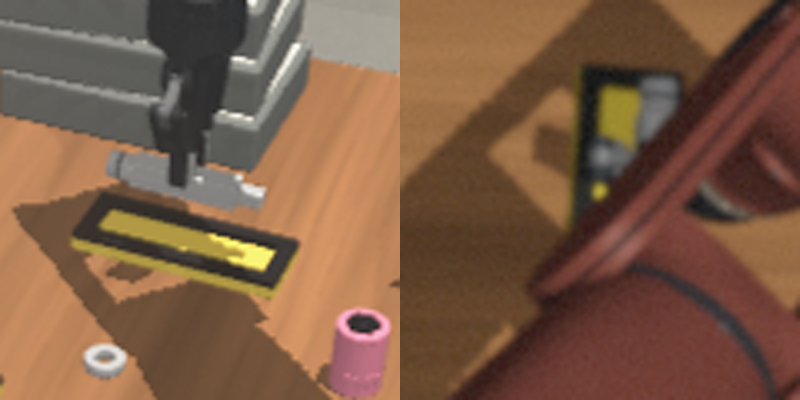

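Bar aligned above its recess: side crop bar (185,185), nest (185,240). The top-view offset is parallax. I lower it.

Request:
{"name": "arm_command", "arguments": {"deltas": [[[0.003,-0.006,0.06],0],[[0.003,-0.006,0.1],0],[[0.003,-0.006,0.13],0],[[0.003,-0.006,0.145],0],[[0.003,-0.006,0.15],0],[[0.003,-0.006,0.15],0]]}}

```text
t: 25.6
tool_pos: [0.5296, -0.4067, 0.0249]
orientation: [-0.104, -3.14, -0.0]
wrist_force: [-0.2, -0.2, -3.1]
width: 0.237
finger_force: 60.5
```

```bash
python3 go.py .528 -.405 .021 1.505;  python3 -c "
from h import *
S=vision.grab_frame('side');save(cv2.resize(S['frame'][120:210,310:430],(800,600),interpolation=2),'p6.png')"
```

```text
t 25.6 yaw 1.505 xyz [ 0.5296 -0.4067  0.0249] shift [0.006 0.005 0.013] turn -0.0 w 0.237 F [-0.2 -0.2 -3.1] q6 -2.28
```

View pics/p6.png

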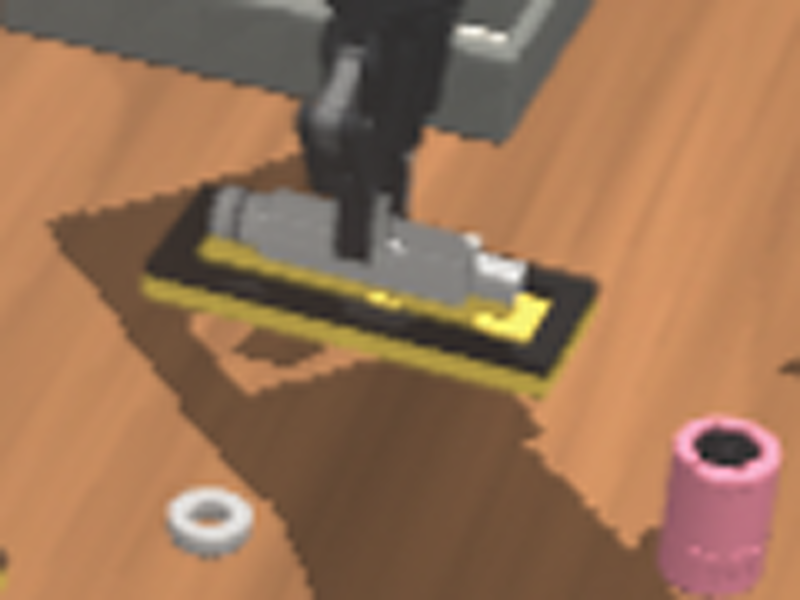

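Bar is inside the recess outline, slightly toward the far end. I nudge it 3 mm nearer and lower.

Request:
{"name": "arm_command", "arguments": {"deltas": [[[0.011,0.004,0],0],[[0.011,0.004,0],0],[[0.011,0.004,0.006],0],[[0.011,0.004,0.01],0],[[0.011,0.004,0.01],0],[[0.011,0.004,0.01],0]]}}

```text
t: 26.25
tool_pos: [0.5264, -0.4052, 0.0221]
orientation: [-0.104, -3.14, -0.0]
wrist_force: [0.0, -0.0, -2.6]
width: 0.234
finger_force: 60.5
```

Request:
{"name": "arm_command", "arguments": {"deltas": [[[0,0,0.003],0],[[0,0,0.006],0],[[0,0,0.006],0]]}}

```text
t: 26.55
tool_pos: [0.5265, -0.4053, 0.0218]
orientation: [-0.104, -3.14, 0.0]
wrist_force: [-3.2, 3.5, 6.3]
width: 0.241
finger_force: 61.5
```

Request:
{"name": "arm_command", "arguments": {"deltas": [[[0,0,0],0],[[0,0,0],0],[[0,0,0],0],[[0,0,-0.1],0],[[0,0,-0.25],0],[[0,0,-0.4],0],[[0.2,0.4,-0.5],0],[[0.4,0.9,-0.5],0],[[0.4,0.9,-0.5],0],[[0.4,0.9,-0.5],0],[[0.4,0.9,-0.5],0],[[0.4,0.9,-0.5],0]], "jaw": 0.5}}

```text
t: 27.75
tool_pos: [0.4236, -0.1262, 0.1705]
orientation: [0.105, 3.139, 0.0]
wrist_force: [1.0, 0.5, 1.2]
width: 0.501
finger_force: 0.0
```

```bash
python3 -c "
from h import *
S=vision.grab_frame('side');T=vision.grab_frame('top')
f=lambda p,u,v,w:cv2.resize(p['frame'][v-w*3//4:v+w*3//4,u-w:u+w],(400,300),interpolation=2)
save(np.vstack([np.hstack([f(S,365,162,40),f(S,250,394,45)]),np.hstack([f(S,285,205,45),f(T,475,240,45)])]),'e.png')"
```

```text
(no output)
```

View pics/e.png

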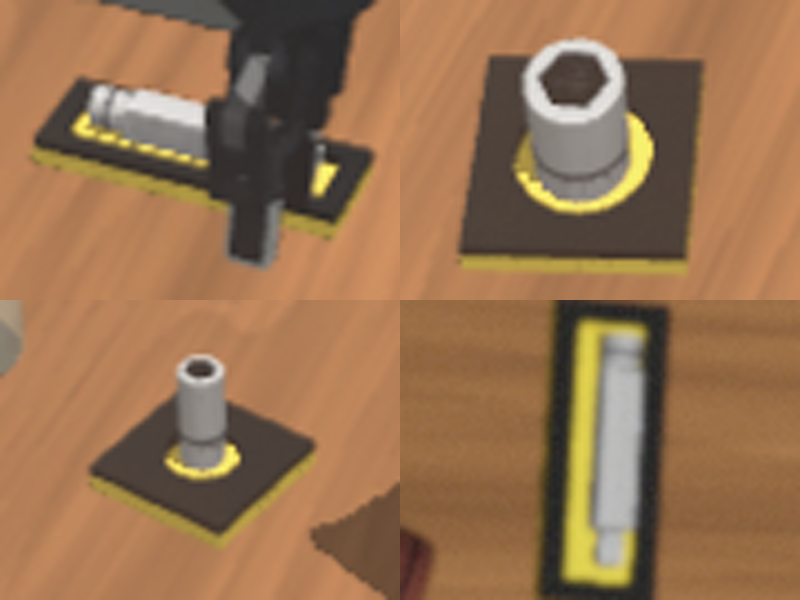

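Bar, medium and small sit in their recesses. Last check is the large one.

```bash
python3 -c "
from h import *
S=vision.grab_frame('side')
save(cv2.resize(S['frame'][230:320,175:295],(640,480),interpolation=2),'e2.png')"
```

```text
(no output)
```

View pics/e2.png

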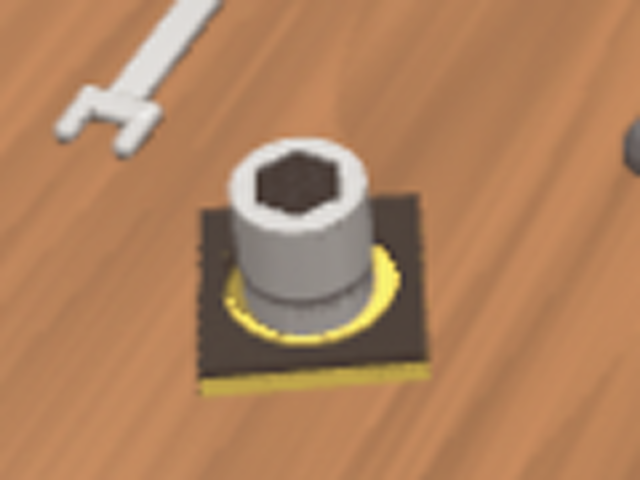

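The large socket stands upright in its recess (305,290).

```bash
python3 -c "
from bench import arm
print(arm.job_done())"
```

```text
the job is handed in; nothing more can be done
None
```

I put all three sockets upright in their own recesses and laid the bar in the long one, then handed the job in at about 28 s on the robot's clock; the call returned no verdict.

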